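# Stroke across the repaired tube chime

### The job

The fan-shaped tube chime on the bench has just been repaired: with the fingertips, stroke lightly across the middles of its six tubes, following the curve from the longest tube to the shortest and touching every tube in turn. Finish while holding the fingertips gently on the middle of the shortest tube alone, to keep it quiet, and stay there. Do not press hard, do not pinch or lift anything, and leave the mallet and the other things where they are.

Things in the scene. Friction and masses are not known exactly. Their poses are not given: they have to be found in the camera images.
- chime: tube chime fixed to the table: plywood board 240 x 290 mm (x, y), 16 mm thick, origin at the centre of its underside. Six plain aluminium tubes lie level over it like ribs of a fan, ordered by length. Their middles lie on an arc of 170 mm radius about x = -170 mm, y = 0 of its frame, 11.5 degrees (34 mm) apart, the longest at +y, the shortest at -y; the board may be turned any way round
- tube1: the longest tube: 16 mm diameter, 150 mm long, lying level. Origin on the top of the tube at the middle of its length (56 mm above the table); x along the tube, z up. It is sprung: it stays put up to about 1.3 N, then gives way downward by 0.9 N per mm, to a hard stop at 8 mm, and comes back when released
- tube2: the second tube in order from the longest: 16 mm diameter, 135 mm long, lying level. Origin on the top of the tube at the middle of its length (56 mm above the table); x along the tube, z up. It is sprung: it stays put up to about 1.3 N, then gives way downward by 0.9 N per mm, to a hard stop at 8 mm, and comes back when released
- tube3: the third tube in order from the longest: 16 mm diameter, 120 mm long, lying level. Origin on the top of the tube at the middle of its length (56 mm above the table); x along the tube, z up. It is sprung: it stays put up to about 1.3 N, then gives way downward by 0.9 N per mm, to a hard stop at 8 mm, and comes back when released
- tube4: the fourth tube in order from the longest: 16 mm diameter, 105 mm long, lying level. Origin on the top of the tube at the middle of its length (56 mm above the table); x along the tube, z up. It is sprung: it stays put up to about 1.3 N, then gives way downward by 0.9 N per mm, to a hard stop at 8 mm, and comes back when released
- tube5: the fifth tube in order from the longest: 16 mm diameter, 90 mm long, lying level. Origin on the top of the tube at the middle of its length (56 mm above the table); x along the tube, z up. It is sprung: it stays put up to about 1.3 N, then gives way downward by 0.9 N per mm, to a hard stop at 8 mm, and comes back when released
- tube6: the shortest tube: 16 mm diameter, 75 mm long, lying level. Origin on the top of the tube at the middle of its length (56 mm above the table); x along the tube, z up. It is sprung: it stays put up to about 1.3 N, then gives way downward by 0.9 N per mm, to a hard stop at 8 mm, and comes back when released
- mallet: wooden mallet with a dark rubber head, 148 mm long, 22 mm high, lying on the chime's board just outside the outer ends of the tubes; bystander. Origin under its middle
- screw_jar: small clear jar of 32 mm diameter, 45 mm high, standing on a corner of the chime's board outside the shortest tube; bystander. Origin at the centre of its underside
- spool: small wooden spool, 26 mm diameter, 26 mm high, standing on a corner of the chime's board near the longest tube; bystander. Origin at the centre of its underside
- screwdriver: screwdriver with red handle, 190 mm long, lying on the table; bystander
- coffee_cup: white mug, 80 mm diameter, 75 mm high; bystander
- spanner: steel spanner, 160 mm long, lying on the table; bystander
- glue_bottle: white glue bottle, 40 mm diameter, 100 mm high; bystander

How it is judged:
On the way, in this order (a step that is already met when the one before it is completed fails the run):
1. the fingertips touch the longest tube near its middle (contact force between the fingers and tube1 above 0.2 N and x of the grasp point in the frame of tube1 between -0.02 and 0.02 m), for 0.04 s.
2. the fingertips touch the second tube in order of length near its middle (contact force between the fingers and tube2 above 0.2 N and x of the grasp point in the frame of tube2 between -0.02 and 0.02 m), for 0.04 s.
3. the fingertips touch the third tube in order of length near its middle (contact force between the fingers and tube3 above 0.2 N and x of the grasp point in the frame of tube3 between -0.02 and 0.02 m), for 0.04 s.
4. the fingertips touch the fourth tube in order of length near its middle (contact force between the fingers and tube4 above 0.2 N and x of the grasp point in the frame of tube4 between -0.02 and 0.02 m), for 0.04 s.
5. the fingertips touch the fifth tube in order of length near its middle (contact force between the fingers and tube5 above 0.2 N and x of the grasp point in the frame of tube5 between -0.02 and 0.02 m), for 0.04 s.
6. the fingertips touch the shortest tube near its middle (contact force between the fingers and tube6 above 0.2 N and x of the grasp point in the frame of tube6 between -0.02 and 0.02 m), for 0.04 s.
At the end, for the whole second after the job is handed in: The fingertips rest on the shortest tube with 0.2 to 12 N, within 20 mm of its middle along the tube; nothing touches the five other tubes; every loose thing is within 15 mm of where it stood (all of step 6 and contact force between the fingers and tube6 below 12 N and contact force between anything else and tube1 below 0.1 N and contact force between anything else and tube2 below 0.1 N and contact force between anything else and tube3 below 0.1 N and contact force between anything else and tube4 below 0.1 N and contact force between anything else and tube5 below 0.1 N and distance of each of mallet, screw_jar, spool, screwdriver, coffee_cup, spanner, glue_bottle from where it was at the start of the episode below 0.015 m); the arm keeps its last pose, push and grip.
It fails at once if pressing hard: more than 20 N between robot and chime (contact force between any of the fingers, the arm and chime above 20 N).
It fails at once if a tube is taken between the fingers (grasp point below its top) ((z of the grasp point in the frame of tube1 below -0.005 m and horizontal distance between the grasp point and tube1 below 0.07 m) or (z of the grasp point in the frame of tube2 below -0.005 m and horizontal distance between the grasp point and tube2 below 0.07 m) or (z of the grasp point in the frame of tube3 below -0.005 m and horizontal distance between the grasp point and tube3 below 0.07 m) or (z of the grasp point in the frame of tube4 below -0.005 m and horizontal distance between the grasp point and tube4 below 0.07 m) or (z of the grasp point in the frame of tube5 below -0.005 m and horizontal distance between the grasp point and tube5 below 0.07 m) or (z of the grasp point in the frame of tube6 below -0.005 m and horizontal distance between the grasp point and tube6 below 0.07 m)).
It fails at once if a loose thing is shoved, knocked over or lifted: moved more than 15 mm or tipped (distance of any of mallet, screw_jar, spool, screwdriver, coffee_cup, spanner, glue_bottle from where it was at the start of the episode above 0.015 m or angle between any of mallet, screw_jar, spool, screwdriver, coffee_cup, spanner, glue_bottle's own z axis and vertical above 0.35 rad).
It also fails if it takes over 42 s, if anything falls off the work surface, if the arm or the gripper's body presses on something with over 40 N, if the wrist force passes 120 N, or if a joint passes its speed limit or range.

### The arm

A 6-joint arm with a two-finger parallel gripper is mounted at the origin on the work surface. World frame = base frame: x ahead of the robot, y to its left, z up, the work surface at z = 0. Lengths are in m, angles in rad, forces in N, time in s.
With the tool pointing down it reaches from about 0.3 to 0.95 m from the base axis. Payload 3.1 kg.
Tool frame: the origin (TCP) lies at the very end of the fingers, on their centre line; the grasp point (between the pads) lies 19 mm behind it; z points along the fingers, y is the direction in which the jaws open and shut (so a half turn about z gives the same grasp; the last joint's range is limited). The gripper opens to 85 mm and grips with 20 to 120 N. Pads are 22 mm wide; open, the fingers measure 114 mm over their backs; the gripper's body (76 mm by 85 mm) begins 54 mm behind the grasp point. The pads swing forward as they close: fully open they stand 13 mm farther back than shut.
Start: joints at [-1.269, 0.308, 1.634, -0, 1.2, -0.07], TCP at [0.227, -0.582, 0.231] pointing down, gripper open.
Joint ranges: [-3.06, 3.06], [-0.79, 1.96], [0.05, 2.63], [-1.19, 4.34], [0.05, 2.64], [-2.94, 2.94]. Speed limits (rad/s): [2.79, 2.79, 3.14, 3.14, 3.14, 3.14].

### API

Orientations are given as [roll, pitch, yaw] about the fixed x, y, z axes, in that order (R = Rz(yaw) Ry(pitch) Rx(roll)).
In Python, from rig import monitor, eyes, workorder gives the robot as it stands.
- The arm moves only by the shell command python3 -m handwheel 'ROWS' [OPENING] [FORCE]. ROWS is a JSON object of lists of equal length, an entry for each row: "translation": the shift along the tool's x, y, z in mm, a list of three; "twist": the turn, a rotation vector about the tool's x, y, z in degrees, a list of three. A call has 1 to 20 rows; each row is the pose to reach, as a shift and turn from the pose commanded when the call began, along the tool's axes at that moment; what a row does not reach only later rows make up. A row lasts 1/10 s, in which the tool goes at most 50 mm and 8.59 degrees, less where a joint would pass 70% of its speed; a pose out of reach is approached as far as the arm can. A call with a gripper value outside its range is refused whole. OPENING is the finger opening in mm, from 0 to 85.4, set as the call begins (- or left out, the last holds). The fingers move at their own pace and stop on an object; FORCE is the grip in N (left out, the last holds). Time passes only in rows, so rows that repeat a pose let the fingers close. It gives the time, the measured TCP pose, the force and the opening at its end, in the units of the state.
- monitor.get_state(): the state, without advancing time (a new reading comes with each control period).
- eyes.snapshot(name): name is "side" or "top" or "wrist"; returns the picture (400x640x3 uint8, red, green, blue); there is no depth.
- eyes.calibration(name): a dict with "vertical_fov" (degrees; the focal length in pixels is half the picture's height over the tangent of half this angle, whatever the lens; pixels are square), "cx", "cy" (the principal point, pixels), "distortion" ([k1, k2, p1, p2, k3] as OpenCV has them; the pictures are not rectified), "xyz" and "attitude" of the camera in the world; the wrist camera has in their place "T_tool_cam" (4x4, takes a point from camera to tool coordinates, whose origin is the TCP and whose axes are the flange's). Camera axes: x right, y down, z forward; pixel columns grow to the right and rows downward; lengths in m; the calibration is good to about 2 mm. A picture is of the moment at which its call begins: read the wrist's pose just before it. calibration takes no time and is no camera call.
- workorder.finish_job(): hands the job in, once; it reports no verdict.
The state is a dict: "t": time; "qpos": joint angles; "qd": joint speeds; "effort": joint torques, N m; "position": TCP position; "tcp_rot": TCP orientation; "contact_force": force on the tool from outside, world axes, zero at the start; "moment": the same for the moment, N m; "width": opening from 0.0 (shut) to 1.0 (fully open).
Only numpy, scipy, OpenCV 4.12 (cv2) and the standard library are available. Lean on these libraries where they do the work, as an engineer would, in place of code of your own. Each camera call takes 0.05 s, during which the arm holds its last target.

## Working session

There is one attempt and no reset: what is moved stays moved. The work goes in short steps, Python scripts to look and compute and a shell command to move; the robot and the scene stay as the last step left them, time stands still between calls to the robot, and variables do not carry over. Pictures are saved under pics/ and viewed, and the job is handed in when it is done.

```bash
ls; mkdir -p pics; python3 - <<'E'
from rig import monitor, eyes
import cv2
print(monitor.get_state())
for n in ["top","side","wrist"]:
    print(n, eyes.calibration(n))
for n in ["top","side"]:
    cv2.imwrite(f"pics/{n}0.png", eyes.snapshot(n)[:,:,::-1])
E
```

```text
pics
{'t': 0.0, 'qpos': array([-1.26871591e+00,  3.09015090e-01,  1.63518319e+00, -2.53246971e-05,
        1.19969791e+00, -6.97126003e-02]), 'qd': array([-0.00168929, -0.00044618,  0.00089948,  0.00213002,  0.00105363,
       -0.00073786]), 'effort': array([ 1.06067866e-03, -4.15251052e+01, -2.76665568e+01, -1.57542723e-05,
        1.00620015e-02, -3.04044363e-05]), 'position': array([ 0.2267698 , -0.58152928,  0.2300424 ]), 'tcp_rot': array([-3.13929307e+00, -1.36932947e-04,  3.71802071e-01]), 'contact_force': array([0.48104681, 0.90717246, 0.31224489]), 'moment': array([-0.01748657,  0.01779543,  0.04800806]), 'width': 0.9979943473121191}
top {'vertical_fov': 49.45215239788875, 'cx': 321.49358494545464, 'cy': 197.3698076722838, 'distortion': array([0.04118439, 0.        , 0.        , 0.        , 0.        ]), 'xyz': array([0.30657502, 0.0158113 , 1.15175308]), 'attitude': array([-2.91941892, -0.0049339 , -1.63197935])}
side {'vertical_fov': 55.49381627715544, 'cx': 314.9070815650213, 'cy': 201.65839928140122, 'distortion': array([0.00084286, 0.        , 0.        , 0.        , 0.        ]), 'xyz': array([ 0.20536475, -0.87037902,  0.87730257]), 'attitude': array([-2.27646824,  0.00867661, -0.39060366])}
wrist {'vertical_fov': 64.93634702250556, 'cx': 322.786370892465, 'cy': 199.12430749603178, 'distortion': array([-0.06309358,  0.        ,  0.        ,  0.        ,  0.        ]), 'T_tool_cam': array([[-5.27681521e-04, -9.48929044e-01, -3.15489130e-01,
         8.01455295e-02],
       [ 9.99999497e-01, -2.31814748e-04, -9.75328399e-04,
         7.02564260e-05],
       [ 8.52382412e-04, -3.15489487e-01,  9.48928689e-01,
        -1.41887811e-01],
       [ 0.00000000e+00,  0.00000000e+00,  0.00000000e+00,
         1.00000000e+00]])}
```

View pics/top0.png

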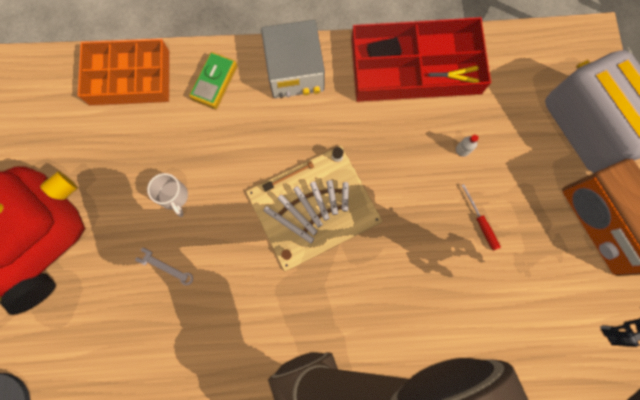

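View pics/side0.png

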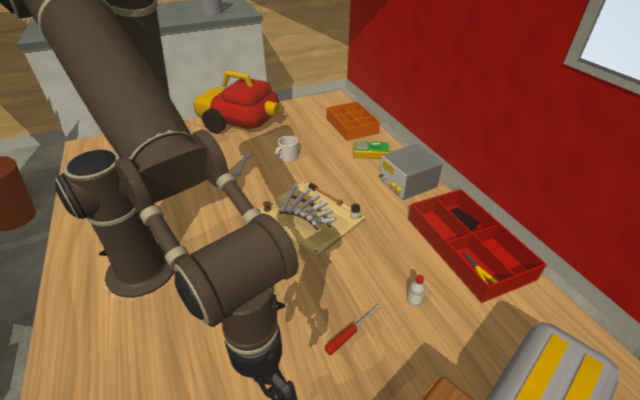

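The top view shows the chime at about (312, 208). The longest tube runs from about (270, 210) to (312, 238), and the shortest is near (346, 195). The mallet lies along the upper-left edge, the jar is at (337, 152) and the spool at (286, 255). I'll enlarge it.

```bash
cat > h.py <<'E'
import numpy as np, cv2
from scipy.spatial.transform import Rotation as R
from rig import monitor, eyes
def cam(n, st=None):
    c=eyes.calibration(n); f=200/np.tan(np.radians(c['vertical_fov'])/2)
    K=np.array([[f,0,c['cx']],[0,f,c['cy']],[0,0,1]])
    if n=='wrist':
        T=np.eye(4);T[:3,:3]=R.from_euler('xyz',st['tcp_rot']).as_matrix();T[:3,3]=st['position']
        T=T@c['T_tool_cam']
    else:
        T=np.eye(4);T[:3,:3]=R.from_euler('xyz',c['attitude']).as_matrix();T[:3,3]=c['xyz']
    return K,np.array(c['distortion']),T
def onplane(cm,px,z):
    K,d,T=cm
    u=cv2.undistortPoints(np.array(px,float).reshape(-1,1,2),K,d).reshape(-1,2)
    r=np.c_[u,np.ones(len(u))]@T[:3,:3].T
    return T[:3,3]+r*((z-T[2,3])/r[:,2])[:,None]
def proj(cm,P):
    K,d,T=cm
    Q=(np.array(P,float)-T[:3,3])@T[:3,:3]
    return cv2.projectPoints(Q,np.zeros(3),np.zeros(3),K,d)[0].reshape(-1,2)
E
python3 - <<'E'
from h import *
im=cv2.imread('pics/top0.png')[130:290,220:400]
cv2.imwrite('pics/top0c.png',cv2.resize(im,None,fx=3.7,fy=3.7,interpolation=cv2.INTER_CUBIC)[:600])
print(onplane(cam('top'),[[312,208]],0.05))
E
```

```text
[[0.528013   0.02139708 0.05      ]]
```

View pics/top0c.png

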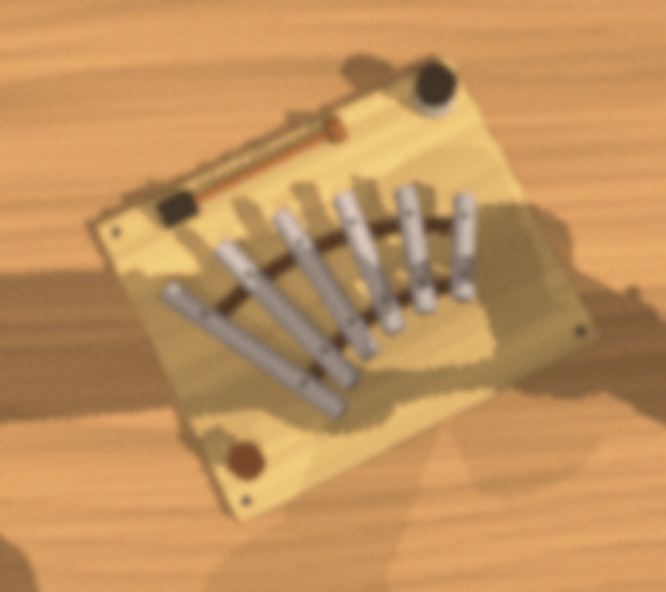

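```bash
cat >> h.py <<'E'
from scipy.optimize import least_squares
A=np.radians(28.75-11.5*np.arange(6)); L=np.array([150,135,120,105,90,75])/1000
def model(p):
    x,y,w=p; out=[]
    for a,l in zip(A,L):
        for s in (1,-1):   # outer, inner end, top
            out.append([-.17+(.17+s*l/2)*np.cos(a),(.17+s*l/2)*np.sin(a),0.056])
    for sx,sy in ((1,1),(1,-1),(-1,-1),(-1,1)): out.append([sx*.12,sy*.145,.016])
    out=np.array(out); c,s=np.cos(w),np.sin(w)
    return np.c_[x+c*out[:,0]-s*out[:,1], y+s*out[:,0]+c*out[:,1], out[:,2]]
E
python3 - <<'E'
from h import *
T=[(168,287),(342,413),(222,248),(353,382),(281,215),(370,353),(344,195),(395,328),(406,190),(428,310),(464,197),(463,297)]
C=[(93,222),(432,60),(598,335),(237,520)]
px=np.array(T+C)/3.7+[220,130]
cm=cam('top')
f=lambda p:(proj(cm,model(p))-px).ravel()
for w0 in (-2,-1,0,.5,1,2,3):
    r=least_squares(f,[.53,.02,w0],loss='soft_l1'); print(r.x,r.cost)
    if w0==.5: print(f(r.x).reshape(-1,2).round(1))
E
```

```text
[ 0.52227902 -0.0280265  -2.17949089] 1354.3385734745298
[0.53928697 0.01675932 0.40500289] 9.804920320049353
[0.53928697 0.01675932 0.4050029 ] 9.804920320049016
[0.53928697 0.01675932 0.4050029 ] 9.804920320049131
[[-0.7  0.5]
 [ 0.2 -0.5]
 [-0.7 -1.1]
 [ 0.1  0. ]
 [-0.5 -0.9]
 [ 0.2  0.4]
 [-0.6 -0.5]
 [ 0.1  0.6]
 [-0.4 -0.8]
 [-0.4  0.3]
 [ 0.3 -0.9]
 [-0.1  0.3]
 [ 0.3  0.9]
 [ 4.6 -1.2]
 [ 1.3  1.4]
 [ 0.   1.3]]
[0.53928697 0.01675932 0.4050029 ] 9.804920320049302
[0.53928697 0.01675932 0.40500289] 9.804920320050346
[0.53928697 0.01675932 0.40500289] 9.804920320049474
```

The fit is consistent: the ends agree within about 1 px, and the only outlier is the corner hidden by the jar. Next I'll work out the move to a wrist view above the fan's middle.

```bash
cat >> h.py <<'E'
def mids(p):
    m=model(p); return (m[0:12:2]+m[1:12:2])/2, p[2]+A
def delta(st,pos,yaw):
    R0=R.from_euler('xyz',st['tcp_rot']); 
    t=R0.inv().apply(np.array(pos)-st['position'])*1000
    w=(R0.inv()*R.from_euler('xyz',[np.pi,0,yaw])).as_rotvec(degrees=True)
    return t.round(1),w.round(2)
E
python3 - <<'E'
from h import *
p=[.5393,.0168,.405]
m,y=mids(p); print(m.round(4),y.round(3))
s=monitor.get_state()
print(delta(s,[.525,.015,.2],.405)); print(delta(s,[*m[0][:2],.2],y[0]))
E
```

```text
[[ 0.4878  0.0837  0.056 ]
 [ 0.5124  0.0601  0.056 ]
 [ 0.5318  0.0321  0.056 ]
 [ 0.5452  0.0008  0.056 ]
 [ 0.5521 -0.0325  0.056 ]
 [ 0.5523 -0.0666  0.056 ]] [ 0.907  0.706  0.505  0.305  0.104 -0.097]
(array([ 494.5, -447.4,   31.2]), array([-0.12, -0.01, -1.9 ]))
(array([ 484.9, -524.9,   31.3]), array([ -0.12,  -0.04, -30.65]))
```

```bash
python3 -m handwheel '{"translation":[[20,-18,1],[55,-50,3],[90,-82,5],[125,-113,8],[160,-145,10],[195,-176,12],[230,-208,14],[265,-240,16],[300,-271,18],[335,-303,20],[370,-335,22],[405,-366,24],[440,-398,26],[470,-425,28],[487,-440,30],[494,-447,31],[494,-447,31],[494,-447,31]],"twist":[[0,0,-1],[0,0,-2],[0,0,-2],[0,0,-2],[0,0,-2],[0,0,-2],[0,0,-2],[0,0,-2],[0,0,-2],[0,0,-2],[0,0,-2],[0,0,-2],[0,0,-2],[0,0,-2],[0,0,-2],[0,0,-2],[0,0,-2],[0,0,-2]]}' 0 20
python3 - <<'E'
from h import *
s=monitor.get_state(); im=eyes.snapshot('wrist')[:,:,::-1]
print(s)
cv2.imwrite('pics/w1.png',im)
import pickle; pickle.dump(s,open('s1.pkl','wb'))
cm=cam('wrist',s); im=im.copy()
for q in proj(cm,model([.5393,.0168,.405])): cv2.circle(im,tuple(int(v) for v in q),2,(0,0,255),1)
cv2.imwrite('pics/w1o.png',im)
E
```

```text
t: 1.9
position: [0.5242, 0.0128, 0.1999]
tcp_rot: [3.142, 0.001, 0.407]
contact_force: [-0.7, -0.1, 0.5]
width: 0.002
{'t': 1.9, 'qpos': array([-5.81524225e-02,  1.49379743e-01,  1.89729633e+00, -8.24143705e-04,
        1.09618032e+00,  1.10650170e+00]), 'qd': array([-0.01685987, -0.0090874 ,  0.00483065,  0.00201129, -0.00046601,
        0.00142527]), 'effort': array([ 5.55541143e-01, -3.27986169e+01, -2.63207817e+01,  4.18866822e-02,
       -1.36021804e-02,  2.34548941e-03]), 'position': array([0.52416764, 0.01282464, 0.19990093]), 'tcp_rot': array([3.14150359e+00, 1.45812809e-03, 4.06519233e-01]), 'contact_force': array([-0.6694444 , -0.05492433,  0.52227353]), 'moment': array([ 0.02244417,  0.01766309, -0.04980924]), 'width': 0.0016688689957736612}
```

View pics/w1o.png

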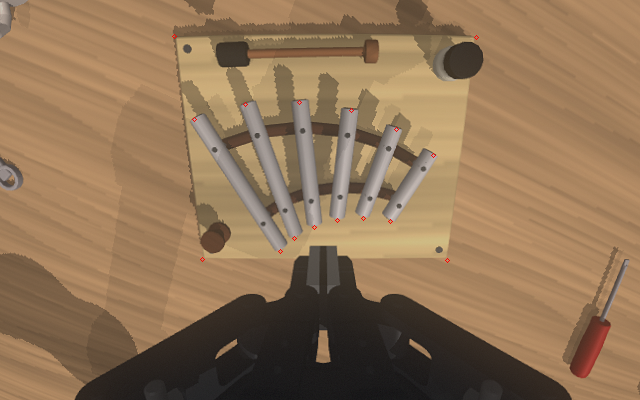

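The overlay matches the tube ends within about 3 px (about 3 mm). The shut fingertips are narrow, at about (323, 247). I'll go over the middle of tube 1 at z = 0.085.

```bash
python3 - <<'E'
from h import *
s=monitor.get_state(); print(s['t'],s['position'],s['tcp_rot'],s['qd'][:2])
c=dict(s); 
m,y=mids([.5393,.0168,.405])
print(delta(s,[*m[0][:2],.085],y[0]))
E
```

```text
1.95 [0.524211   0.01252163 0.20007076] [3.14148247e+00 1.07328850e-03 4.05665020e-01] [-0.01072769 -0.00737473]
(array([ -5.2, -79.8, 115.1]), array([-1.000e-02,  6.000e-02, -2.871e+01]))
```

```bash
python3 -m handwheel '{"translation":[[-1,-20,15],[-2,-40,40],[-3,-60,70],[-5,-75,95],[-5,-80,110],[-5,-80,115],[-5,-80,115],[-5,-80,115],[-5,-80,115],[-5,-80,115]],"twist":[[0,0,-7],[0,0,-14],[0,0,-21],[0,0,-27],[0,0,-28.7],[0,0,-28.7],[0,0,-28.7],[0,0,-28.7],[0,0,-28.7],[0,0,-28.7]]}'
python3 - <<'E'
from h import *
im0=eyes.snapshot('wrist'); s=monitor.get_state()
print(s['t'],s['position'],s['tcp_rot'],s['qd'][:2],s['contact_force'])
m,y=mids([.5393,.0168,.405])
print(delta(s,[*m[0][:2],.056],y[0]))
im=im0[:,:,::-1].copy(); cm=cam('wrist',s)
for q in proj(cm,model([.5393,.0168,.405])): cv2.circle(im,tuple(int(v) for v in q),2,(0,0,255),1)
cv2.imwrite('pics/w2o.png',im)
im=eyes.snapshot('side')[150:290,200:400,::-1]
cv2.imwrite('pics/sd2.png',cv2.resize(im,None,fx=4,fy=4))
E
```

```text
t: 2.95
position: [0.4898, 0.0848, 0.0864]
tcp_rot: [3.14, -0.002, 0.907]
contact_force: [0.2, -0.4, 0.4]
width: 0.0
3.0 [0.48949448 0.0848846  0.0861604 ] [ 3.14026783e+00 -1.18387209e-03  9.06992398e-01] [0.00456227 0.00465907] [ 0.37235174  0.61746324 -0.56666278]
(array([-2. , -0.6, 30.2]), array([ 0.08, -0.07,  0.01]))
```

View pics/w2o.png

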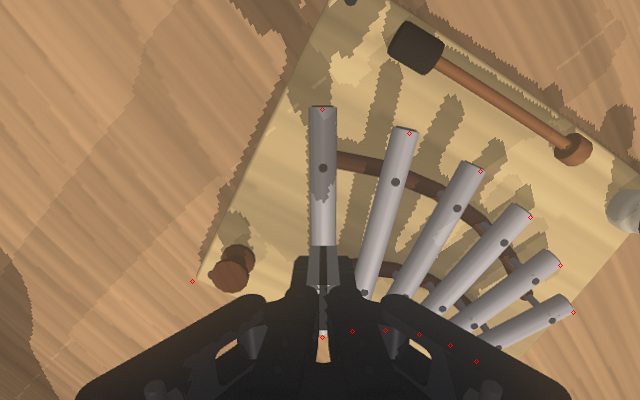

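View pics/sd2.png

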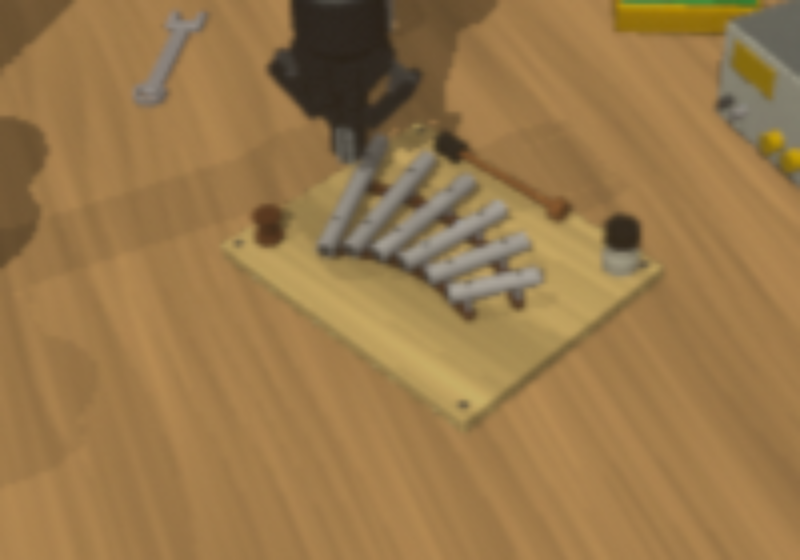

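The wrist view shows tube 1 lying exactly under the fingers, with its outer end predicted at (322, 109) and seen at (323, 106). I'll descend to just above contact and then go on in small steps.

```bash
python3 -m handwheel '{"translation":[[-1,0,10],[-2,0,20],[-2,0,26],[-2,0,27],[-2,0,27],[-2,0,27]],"twist":[[0,0,0],[0,0,0],[0,0,0],[0,0,0],[0,0,0],[0,0,0]]}'
python3 -m handwheel '{"translation":[[0,0,1],[0,0,1],[0,0,1]],"twist":[[0,0,0],[0,0,0],[0,0,0]]}'
python3 -m handwheel '{"translation":[[0,0,1],[0,0,1],[0,0,1]],"twist":[[0,0,0],[0,0,0],[0,0,0]]}'
python3 -m handwheel '{"translation":[[0,0,1],[0,0,1],[0,0,1]],"twist":[[0,0,0],[0,0,0],[0,0,0]]}'
```

```text
t: 3.65
position: [0.4876, 0.0836, 0.0583]
tcp_rot: [3.141, -0.0, 0.908]
contact_force: [-0.2, 1.4, 0.6]
width: -0.002
t: 3.95
position: [0.4876, 0.0835, 0.0575]
tcp_rot: [3.141, -0.0, 0.908]
contact_force: [0.0, -0.4, -0.1]
width: -0.001
t: 4.25
position: [0.4874, 0.0835, 0.0563]
tcp_rot: [-3.142, -0.0, 0.908]
contact_force: [-0.1, 0.1, -0.4]
width: 0.0
t: 4.55
position: [0.4875, 0.0835, 0.0554]
tcp_rot: [3.141, -0.0, 0.908]
contact_force: [-0.5, -0.6, 1.1]
width: -0.004
```

```bash
python3 -m handwheel '{"translation":[[0,0,1],[0,0,1],[0,0,1]],"twist":[[0,0,0],[0,0,0],[0,0,0]]}'
python3 -m handwheel '{"translation":[[0,0,0],[0,0,0]],"twist":[[0,0,0],[0,0,0]]}'
python3 - <<'E'
from h import *
for i in range(2):
    im=eyes.snapshot('side'); print(monitor.get_state()['contact_force'],monitor.get_state()['position'])
cv2.imwrite('pics/sd3.png',cv2.resize(im[150:290,200:400,::-1],None,fx=4,fy=4))
im=eyes.snapshot('wrist'); print(monitor.get_state()['contact_force'])
cv2.imwrite('pics/w3.png',im[:,:,::-1])
E
```

```text
t: 4.85
position: [0.4875, 0.0835, 0.0544]
tcp_rot: [3.141, -0.0, 0.908]
contact_force: [-0.5, -0.2, 2.6]
width: 0.004
t: 5.05
position: [0.4875, 0.0835, 0.0544]
tcp_rot: [3.141, -0.0, 0.908]
contact_force: [-1.1, -1.2, 2.6]
width: -0.0
[-1.3649208   0.36195773  3.64072718] [0.48752514 0.08352604 0.05435594]
[-0.16268429 -0.377389    2.89683217] [0.48753199 0.08353416 0.05433834]
[0.06772147 0.46066968 3.5067503 ]
```

View pics/w3.png

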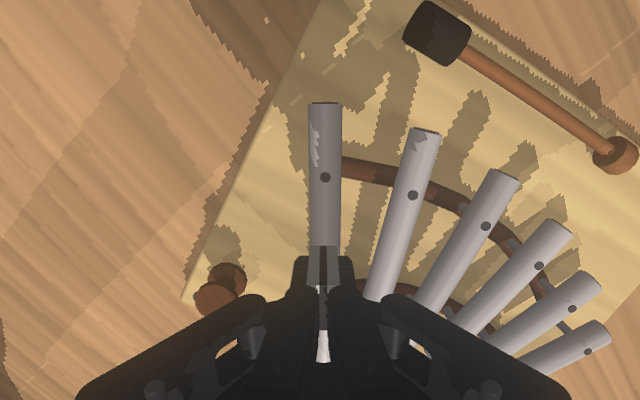

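Contact is confirmed: Fz is about 3 N at z = 0.0544, which is about 1.7 mm of give, as the spring data predict. Next I'll work out the arc rows from tube 1 to tube 3.

```bash
cat > arc.py <<'E'
from h import *
import sys
a,b=int(sys.argv[1]),int(sys.argv[2])
x,y0,w=.5393,.0168,.405
c0=np.array([x-.17*np.cos(w),y0-.17*np.sin(w)])
s=monitor.get_state(); print(s['position'],s['tcp_rot'])
for k in range(1,8*(b-a)+1):
    i=a-1+k/8; an=w+np.radians(28.75-11.5*i)
    z=.0544+.0005*(1-np.cos(2*np.pi*k/8))
    t,r=delta(s,[*(c0+.17*np.array([np.cos(an),np.sin(an)])),z],an)
    print(k,t,r[2].round(1))
E
python3 arc.py 1 3
```

```text
[0.48755135 0.08355303 0.05435224] [ 3.14139701e+00 -2.19924947e-04  9.07587070e-01]
1 [ 0.2  4.4 -0.2] 1.5
2 [ 0.1  8.7 -0.5] 2.9
3 [-0.2 12.9 -0.9] 4.4
4 [-0.6 17.2 -1. ] 5.8
5 [-1.1 21.4 -0.9] 7.2
6 [-1.7 25.6 -0.5] 8.7
7 [-2.4 29.8 -0.2] 10.1
8 [-3.2 34.  -0. ] 11.6
9 [-4.1 38.2 -0.2] 13.0
10 [-5.1 42.3 -0.5] 14.4
11 [-6.2 46.4 -0.9] 15.9
12 [-7.4 50.5 -1. ] 17.3
13 [-8.7 54.6 -0.9] 18.7
14 [-10.1  58.6  -0.5] 20.2
15 [-11.7  62.6  -0.2] 21.6
16 [-13.3  66.5  -0. ] 23.0
```

```bash
python3 -m handwheel '{"translation":[[0,4.4,-0.2],[0,8.7,-0.5],[-0.2,12.9,-0.9],[-0.6,17.2,-1],[-1.1,21.4,-0.9],[-1.7,25.6,-0.5],[-2.4,29.8,-0.2],[-3.2,34,0],[-3.2,34,0],[-4.1,38.2,-0.2],[-5.1,42.3,-0.5],[-6.2,46.4,-0.9],[-7.4,50.5,-1],[-8.7,54.6,-0.9],[-10.1,58.6,-0.5],[-11.7,62.6,-0.2],[-13.3,66.5,0],[-13.3,66.5,0],[-13.3,66.5,0]],"twist":[[0,0,1.5],[0,0,2.9],[0,0,4.4],[0,0,5.8],[0,0,7.2],[0,0,8.7],[0,0,10.1],[0,0,11.6],[0,0,11.6],[0,0,13],[0,0,14.4],[0,0,15.9],[0,0,17.3],[0,0,18.7],[0,0,20.2],[0,0,21.6],[0,0,23],[0,0,23],[0,0,23]]}'
python3 arc.py 3 5
```

```text
t: 7.1
position: [0.5322, 0.0315, 0.0545]
tcp_rot: [3.14, -0.001, 0.506]
contact_force: [-0.1, -0.6, 2.9]
width: 0.002
[0.53220088 0.03154841 0.05454859] [ 3.14029870e+00 -5.66944993e-04  5.06452044e-01]
1 [-0.1  3.6  0. ] 1.5
2 [-0.3  7.8 -0.3] 2.9
3 [-0.6 12.1 -0.7] 4.4
4 [-0.9 16.3 -0.8] 5.8
5 [-1.4 20.6 -0.7] 7.2
6 [-2.  24.8 -0.3] 8.7
7 [-2.7 29.   0. ] 10.1
8 [-3.5 33.2  0.2] 11.6
9 [-4.4 37.4  0. ] 13.0
10 [-5.4 41.5 -0.3] 14.4
11 [-6.6 45.6 -0.6] 15.9
12 [-7.8 49.7 -0.8] 17.3
13 [-9.1 53.8 -0.6] 18.8
14 [-10.5  57.8  -0.3] 20.2
15 [-12.   61.8   0.1] 21.6
16 [-13.7  65.7   0.2] 23.1
```

Tube 3 reads 2.9 N at the expected place, so the path tracks well. I'll go on one tube per call, so that each gets a force reading.

```bash
python3 -m handwheel '{"translation":[[-0.1,3.8,0],[-0.3,7.8,-0.3],[-0.6,12.1,-0.7],[-0.9,16.3,-0.8],[-1.4,20.6,-0.7],[-2,24.8,-0.3],[-2.7,29,0],[-3.5,33.2,0.2],[-3.5,33.2,0.2]],"twist":[[0,0,1.5],[0,0,2.9],[0,0,4.4],[0,0,5.8],[0,0,7.2],[0,0,8.7],[0,0,10.1],[0,0,11.6],[0,0,11.6]]}'
python3 arc.py 4 5
```

```text
t: 8.0
position: [0.5452, 0.0007, 0.0544]
tcp_rot: [3.141, -0.001, 0.303]
contact_force: [-0.7, 0.3, 2.8]
width: 0.003
[0.54522119 0.00067835 0.05437282] [ 3.14078214e+00 -6.29375396e-04  3.02720889e-01]
1 [-0.   4.1 -0.2] 1.3
2 [-0.2  8.4 -0.5] 2.8
3 [-0.4 12.7 -0.9] 4.2
4 [-0.8 16.9 -1. ] 5.6
5 [-1.3 21.1 -0.9] 7.1
6 [-1.8 25.4 -0.5] 8.5
7 [-2.5 29.6 -0.2] 10.0
8 [-3.3 33.8 -0. ] 11.4
```

```bash
python3 -m handwheel '{"translation":[[0,4.1,-0.2],[-0.2,8.4,-0.5],[-0.4,12.7,-0.9],[-0.8,16.9,-1],[-1.3,21.1,-0.9],[-1.8,25.4,-0.5],[-2.5,29.6,-0.2],[-3.3,33.8,0],[-3.3,33.8,0]],"twist":[[0,0,1.3],[0,0,2.8],[0,0,4.2],[0,0,5.6],[0,0,7.1],[0,0,8.5],[0,0,10],[0,0,11.4],[0,0,11.4]]}'
python3 arc.py 5 6
```

```text
t: 8.9
position: [0.5521, -0.0326, 0.0544]
tcp_rot: [3.141, -0.001, 0.104]
contact_force: [-0.2, 0.0, 2.8]
width: 0.002
[ 0.55210362 -0.0325875   0.05438026] [ 3.14090941e+00 -7.77667901e-04  1.03760500e-01]
1 [-0.   4.2 -0.2] 1.4
2 [-0.2  8.5 -0.5] 2.9
3 [-0.4 12.7 -0.9] 4.3
4 [-0.8 17.  -1. ] 5.7
5 [-1.3 21.2 -0.9] 7.2
6 [-1.9 25.5 -0.5] 8.6
7 [-2.6 29.7 -0.1] 10.0
8 [-3.4 33.9  0. ] 11.5
```

```bash
python3 -m handwheel '{"translation":[[0,4.2,-0.2],[-0.2,8.5,-0.5],[-0.4,12.7,-0.9],[-0.8,17,-1],[-1.3,21.2,-0.9],[-1.9,25.5,-0.5],[-2.6,29.7,-0.1],[-3.4,33.9,0],[-3.4,33.9,0],[-3.4,33.9,0],[-3.4,33.9,0],[-3.4,33.9,0]],"twist":[[0,0,1.4],[0,0,2.9],[0,0,4.3],[0,0,5.7],[0,0,7.2],[0,0,8.6],[0,0,10],[0,0,11.5],[0,0,11.5],[0,0,11.5],[0,0,11.5],[0,0,11.5]]}'
python3 - <<'E'
from h import *
im=eyes.snapshot('side'); s=monitor.get_state(); print(s['contact_force'],s['position'])
cv2.imwrite('pics/sd4.png',cv2.resize(im[150:290,200:400,::-1],None,fx=4,fy=4))
im=eyes.snapshot('wrist')[:,:,::-1].copy(); s=monitor.get_state(); print(s['contact_force'],s['position'],s['t'])
for q in proj(cam('wrist',s),model([.5393,.0168,.405])): cv2.circle(im,tuple(int(v) for v in q),2,(0,0,255),1)
cv2.imwrite('pics/w4.png',im)
E
```

```text
t: 10.1
position: [0.5521, -0.0665, 0.0543]
tcp_rot: [3.141, -0.001, -0.095]
contact_force: [0.1, -0.8, 2.3]
width: -0.002
[ 0.17868995 -1.362101    3.14230777] [ 0.55212949 -0.06639577  0.05428014]
[ 0.62903374 -1.88674057  3.16220446] [ 0.55212471 -0.06632991  0.05425954] 10.2
```

View pics/w4.png

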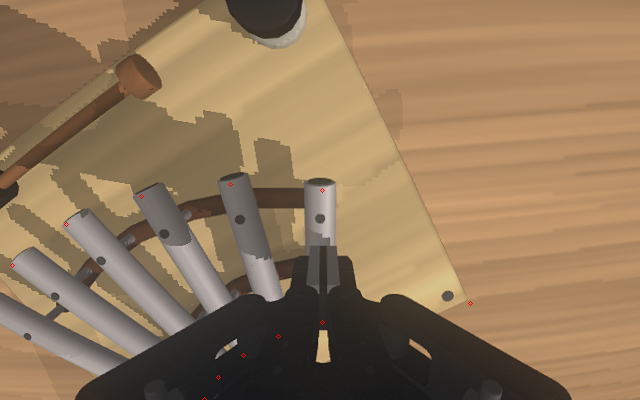

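View pics/sd4.png

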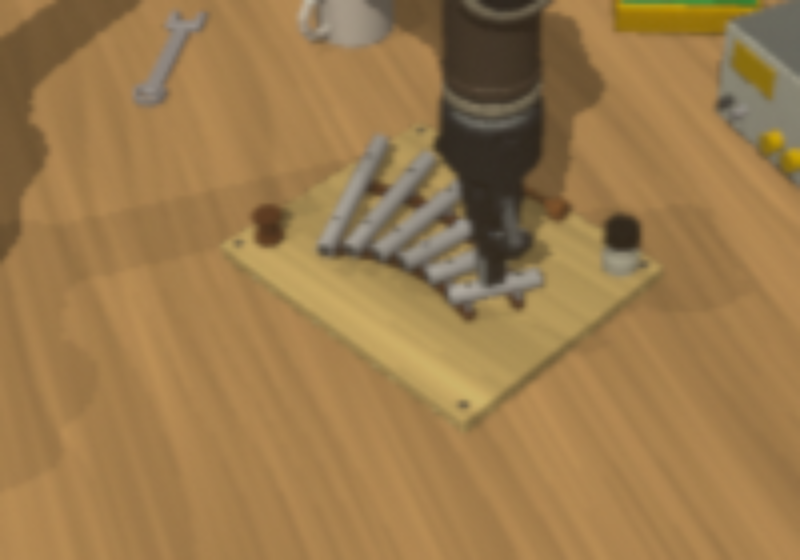

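```bash
python3 - <<'E'
from h import *
s=monitor.get_state(); P=onplane(cam('wrist',s),[[321,180],[321,187],[234,175]],.0545)
print(P, [R.from_euler('xyz',s['tcp_rot']).inv().apply(q-s['position']).round(4) for q in P])
E
```

```text
[[ 0.59447379 -0.06989807  0.0545    ]
 [ 0.59109747 -0.06956652  0.0545    ]
 [ 0.60080507 -0.02980388  0.0545    ]] [array([ 0.0425, -0.0005, -0.0002]), array([ 0.0391, -0.0005, -0.0002]), array([ 0.045 , -0.041 , -0.0002])]
```

The tube's outer end lies 39–42 mm from the fingertips, against 37.5 mm nominal, so they are within 5 mm of the middle. The force is about 3 N, no other tube is touched, and the mallet, jar and spool haven't moved. I'm handing it in.

```bash
python3 - <<'E'
from h import *
from rig import workorder
print(workorder.finish_job()); s=monitor.get_state(); print(s['t'],s['contact_force'],s['position'])
E
```

```text
the job is handed in; nothing more can be done
None
the job is handed in; nothing more can be done
```

I stroked the shut fingertips along the arc from tube 1 to tube 6 and left them resting on the middle of tube 6. I then handed the job in at about 10.2 s of the 42 s allowed; it reported no verdict.

- **Contact:** The wrist force was about 3 N on tubes 1, 3, 4, 5 and 6, at a measured tip height of about 54.4 mm, roughly 1.6 mm below the tube tops. No reading came near the 20 N limit. I took no separate reading on tube 2. It got the same path and depth with a short stop, so I take it as touched.
- **Final position:** Nothing else touches the other five tubes in the last pictures. The last wrist picture puts the outer end of tube 6 at 39–42 mm from the fingertips, against 37.5 mm nominal. The fingertips are therefore within about 5 mm of the middle, though 2–5 mm off my first fit.
- **Other things:** The mallet, jar and spool, and what the side view shows of the mug and spanner, appear unmoved. The screwdriver and glue bottle were not in the last pictures; the arm passed that side with the fingertips at about 0.2 m.

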